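# Glasses from the annealing rack to the cold-shop carrier, row reversed

### The job

Move the four glasses standing in a row in the steel annealing rack into the cells of the empty wooden carrier, one to a cell, in reverse order: the cutter works across the bench, facing the robot, and must find them from his left in the order they now stand from the robot's left, so the glass that is leftmost as the robot faces them goes into the rightmost cell, and so on along the row. Stand each upright on the felt floor, somewhere near the middle of its cell, and set it down gently; drop or tip none, and leave the jacks, the paddle and the glass bowl alone.

Things in the scene. Friction and masses are not known exactly. Their poses are not given: they have to be found in the camera images.
- tumbler: loose amber glass drinking tumbler, plain round and open: diameter 52 mm at the foot, widening evenly to 58 at the rim, height 95. Mass about 0.2 kg. Good grip: 60 mm above the foot, where it is 56 across. Origin: centre of its underside; z up.
- vase: loose amber glass bud vase: round belly of diameter 62 (height 15 to 42 mm above the foot), foot diameter 52, shoulder drawing in to a straight neck of diameter 22 from 84 to 124 mm above the foot, mouth of diameter 28 at the top, height 132. Mass about 0.24 kg. Good grip: the neck, 107 mm above the foot. Origin: centre of its underside; z up.
- flacon: loose amber glass bottle with a square body 48 x 48 and 66 high (sides along its own x and y), and above it a short round neck of diameter 21 with a lip of diameter 30, height 90 in all. Mass about 0.26 kg. Good grip: two opposite sides of the body, 48 mm above the foot. Origin: centre of its underside; z up.
- goblet: loose amber stemmed glass: flat round foot of diameter 54, thin stem of diameter 10 with a knop, and from 50 mm above the foot a bowl of diameter 56 to 60 between 76 and 116 mm, height 116. Mass about 0.18 kg. Good grip: the bowl, 92 mm above the foot, where it is 60 across. Origin: centre of its underside; z up.
- anneal_rack: fixed low dark steel rack 120 x 404 x 22 with a pull loop at each end (468 over the loops). Four places in a row along its own y, at y = +138, +46, -46, -138 mm; in each lies a pale fireclay tile on which one glass stands. Origin: centre of its underside, on the bench. y points to the robot's left, x away from the robot (turned up to 0.15 rad).
- carrier: fixed wooden rack 104 x 380; four empty cells in a row along its own y, centred at y = +138, +46, -46, -138 mm, x = 0. Cells 80 x 80 inside, felt floor 12 mm above the underside; long walls reach 30, dividers 26, end boards 54 above it, all 12 thick. Origin: centre of underside, on the bench. y to the robot's left, x away (turned up to 0.15 rad). Nearer or farther than the steel rack.
- batt_tumbler: fixed pale fireclay tile 84 x 84 x 12 in the annealing rack, its underside 12 and its top 24 mm above the rack's underside: the tile on which the tumbler stands at the start; it marks the tumbler's place in the row and stays there. All four tiles look alike. Origin: centre of its underside; axes parallel to the annealing rack's.
- batt_vase: fixed pale fireclay tile 84 x 84 x 12 in the annealing rack, its underside 12 and its top 24 mm above the rack's underside: the tile on which the vase stands at the start; it marks the vase's place in the row and stays there. All four tiles look alike. Origin: centre of its underside; axes parallel to the annealing rack's.
- batt_flacon: fixed pale fireclay tile 84 x 84 x 12 in the annealing rack, its underside 12 and its top 24 mm above the rack's underside: the tile on which the flacon stands at the start; it marks the flacon's place in the row and stays there. All four tiles look alike. Origin: centre of its underside; axes parallel to the annealing rack's.
- batt_goblet: fixed pale fireclay tile 84 x 84 x 12 in the annealing rack, its underside 12 and its top 24 mm above the rack's underside: the tile on which the goblet stands at the start; it marks the goblet's place in the row and stays there. All four tiles look alike. Origin: centre of its underside; axes parallel to the annealing rack's.
- jacks: bystander, loose: pair of steel glassblower's jacks (big spring tongs) lying on the bench, about 335 x 55 x 18 mm. Not part of the job. Origin: on its underside.
- paddle: bystander, loose: dark wooden glassblower's paddle lying on the bench, 275 x 85 x 12 mm. Not part of the job. Origin: on its underside.
- bowl: bystander, loose: shallow clear glass bowl, rim diameter 110, height 40 mm. Not part of the job. Origin: on its underside.
There are look-alikes about, which are no part of the job. What is shaped like the vase but blue is not meant.

How it is judged:
At the end, for the whole second after the job is handed in: Each glass stands upright (within 0.06 rad), at rest, on the felt (within 4 mm) of the carrier cell that mirrors its starting place in the row (place y becomes cell -y), within 17 mm of that cell's centre along each of the carrier's axes (((y of batt_tumbler in the frame of anneal_rack between 0.108 and 0.168 m and y of tumbler in the frame of carrier between -0.155 and -0.121 m) or (y of batt_tumbler in the frame of anneal_rack between 0.016 and 0.076 m and y of tumbler in the frame of carrier between -0.063 and -0.029 m) or (y of batt_tumbler in the frame of anneal_rack between -0.076 and -0.016 m and y of tumbler in the frame of carrier between 0.029 and 0.063 m) or (y of batt_tumbler in the frame of anneal_rack between -0.168 and -0.108 m and y of tumbler in the frame of carrier between 0.121 and 0.155 m)) and x of tumbler in the frame of carrier between -0.017 and 0.017 m and z of tumbler in the frame of carrier between 0.008 and 0.016 m and angle between each of tumbler, vase, flacon, goblet's own z axis and vertical below 0.06 rad and linear speed of each of tumbler, vase, flacon, goblet below 0.02 m/s and angular speed of each of tumbler, vase, flacon, goblet below 0.2 rad/s and ((y of batt_vase in the frame of anneal_rack between 0.108 and 0.168 m and y of vase in the frame of carrier between -0.155 and -0.121 m) or (y of batt_vase in the frame of anneal_rack between 0.016 and 0.076 m and y of vase in the frame of carrier between -0.063 and -0.029 m) or (y of batt_vase in the frame of anneal_rack between -0.076 and -0.016 m and y of vase in the frame of carrier between 0.029 and 0.063 m) or (y of batt_vase in the frame of anneal_rack between -0.168 and -0.108 m and y of vase in the frame of carrier between 0.121 and 0.155 m)) and x of vase in the frame of carrier between -0.017 and 0.017 m and z of vase in the frame of carrier between 0.008 and 0.016 m and ((y of batt_flacon in the frame of anneal_rack between 0.108 and 0.168 m and y of flacon in the frame of carrier between -0.155 and -0.121 m) or (y of batt_flacon in the frame of anneal_rack between 0.016 and 0.076 m and y of flacon in the frame of carrier between -0.063 and -0.029 m) or (y of batt_flacon in the frame of anneal_rack between -0.076 and -0.016 m and y of flacon in the frame of carrier between 0.029 and 0.063 m) or (y of batt_flacon in the frame of anneal_rack between -0.168 and -0.108 m and y of flacon in the frame of carrier between 0.121 and 0.155 m)) and x of flacon in the frame of carrier between -0.017 and 0.017 m and z of flacon in the frame of carrier between 0.008 and 0.016 m and ((y of batt_goblet in the frame of anneal_rack between 0.108 and 0.168 m and y of goblet in the frame of carrier between -0.155 and -0.121 m) or (y of batt_goblet in the frame of anneal_rack between 0.016 and 0.076 m and y of goblet in the frame of carrier between -0.063 and -0.029 m) or (y of batt_goblet in the frame of anneal_rack between -0.076 and -0.016 m and y of goblet in the frame of carrier between 0.029 and 0.063 m) or (y of batt_goblet in the frame of anneal_rack between -0.168 and -0.108 m and y of goblet in the frame of carrier between 0.121 and 0.155 m)) and x of goblet in the frame of carrier between -0.017 and 0.017 m and z of goblet in the frame of carrier between 0.008 and 0.016 m); the robot touches nothing.
It fails at once if a glass is tipped over (more than about 30 degrees) (angle between any of tumbler, vase, flacon, goblet's own z axis and vertical above 0.55 rad).
It fails at once if a glass is dropped (falls free of the fingers faster than 0.5 m/s, a drop of about 13 mm) ((linear speed of tumbler above 0.5 m/s and contact force between tumbler and the fingers below 0.05 N) or (linear speed of vase above 0.5 m/s and contact force between vase and the fingers below 0.05 N) or (linear speed of flacon above 0.5 m/s and contact force between flacon and the fingers below 0.05 N) or (linear speed of goblet above 0.5 m/s and contact force between goblet and the fingers below 0.05 N)).
It fails at once if the jacks, the paddle or the bowl is pushed more than 30 mm (distance of any of jacks, paddle, bowl from where it was at the start of the episode above 0.03 m).
It also fails if it takes over 90 s, if anything falls off the work surface, if the arm or the gripper's body presses on something with over 40 N, if the wrist force passes 120 N, or if a joint passes its speed limit or range.

### The arm

A 7-joint arm with a two-finger parallel gripper is mounted at the origin on the work surface. World frame = base frame: x ahead of the robot, y to its left, z up, the work surface at z = 0. Lengths are in m, angles in rad, forces in N, time in s.
With the tool pointing down it reaches from about 0.4 to 0.85 m from the base axis. Payload 10.4 kg.
Tool frame: the origin (TCP) lies on the centre line of the jaws, within the pads' length; the fingertips stand 8 mm ahead of it and the grasp point (between the pads) lies 11 mm behind it (r.finger_overhang is the distance from the TCP to the fingertips, in m); z points along the fingers, y is the line along which they close (so a half turn about z gives the same grasp; the last joint's range is limited). The gripper opens to 87 mm and grips with 3 to 60 N. Pads are 19 mm wide; open, the fingers measure 117 mm over their backs; the gripper's body (75 mm by 190 mm) begins 51 mm behind the grasp point.
Start: joints at [-1.197, 0.332, -0.065, 1.46, 0.022, 1.35, -0.088], TCP at [0.242, 0.576, 0.231] pointing down, gripper open.
Joint ranges: [-2.6, 2.6], [-0.5, 2.12], [-1.47, 1.34], [0.16, 2.42], [-1.27, 4.41], [0.06, 2.06], [-2.6, 2.6]. Speed limits (rad/s): [2.22, 2.22, 2.79, 2.79, 3.14, 3.14, 3.14].

### API

Orientations are given as a unit quaternion [x, y, z, w].
In Python, from bench import r, vision gives the robot as it stands.
- The arm moves only by the tool drive_tool, never from a script. Its argument "series" is a list of rows, each a list of 2 entries, a list of its own where there are three numbers: the shift along the world's x, y, z in cm, then the turn about the world's z in degrees. A call has exactly 10 rows; each row shifts and turns the commanded pose from where the row before left it; what a row does not reach is not made up. A row lasts 1/8 s, in which the tool goes at most 62.5 mm and 10.7 degrees, less where a joint would pass 70% of its speed; a pose out of reach is approached as far as the arm can. A call with a gripper value outside its range is refused whole. "hand" is the closure, from 0 (fully open) to 1 (shut), set as the call begins (left out, the last holds). The fingers move at their own pace and stop on an object; "newtons" is the grip in N (left out, the last holds). Time passes only in rows, so rows that do not move let the fingers close, or fill a call up. It gives the time, the measured TCP pose, the force, the opening and the grip force at its end, in the units of the state.
- r.read_state(): the state, without advancing time (a new reading comes with each control period).
- vision.camera(name): name is "side" or "top"; returns a dict with "color" (400x640x3 uint8, red, green, blue), "intrinsics" (3x3 intrinsics, pixels), "R" (3x3) and "t" (3): a world point X has camera coordinates R X + t. Camera axes: x right, y down, z forward; pixel columns grow to the right and rows downward; lengths in m; the calibration is good to about 2 mm. A picture is of the moment at which its call begins. There is no depth.
- r.close_job(): hands the job in; it is judged then, once.
The state is a dict: "time": time; "joint_positions": joint angles; "joint_vel": joint speeds; "joint_torque": joint torques, N m; "ee_pos": TCP position; "eef_rot": TCP orientation; "ft_force": force on the tool from outside, world axes, zero at the start; "torque": the same for the moment, N m; "width": finger opening in m; "grip_force": force on a finger pad.
Only numpy, scipy, OpenCV 4.12 (cv2) and the standard library are available. Lean on these libraries where they do the work, as an engineer would, in place of code of your own. Each camera call takes 0.05 s, during which the arm holds its last target. There are 200 camera calls.

## Working session

There is one attempt and no reset: what is moved stays moved. The work goes in short steps, Python scripts to look and compute and a tool call to move; the robot and the scene stay as the last step left them, time stands still between calls to the robot, and variables do not carry over. Pictures are saved under pics/ and viewed, at most 14 in all, crops included, and the job is handed in when it is done.

Besides the shell and the picture viewer there is one more tool, called after "Emit:" as name(argument=value, ...), one argument or row to a line, values as JSON. drive_tool: Moves the arm, as the interface text tells. Its arguments: {"type":"object","properties":{"series":{"type":"array"},"hand":{"type":"number"},"newtons":{"type":"number"}},"required":["series"]}

```bash
mkdir -p pics
python3 - <<'E'
from bench import r, vision
import cv2,numpy as np
for n in("top","side"):
    c=vision.camera(n); cv2.imwrite(f"pics/{n}0.png",c["color"][:,:,::-1]); print(n,c["intrinsics"],c["R"],c["t"],-c["R"].T@c["t"])
print(r.read_state(),r.finger_overhang)
E
```

```text
top [[392.65474182   0.         315.1673334 ]
 [  0.         392.65474182 201.59751284]
 [  0.           0.           1.        ]] [[ 0.00852085 -0.99986091  0.01433698]
 [-0.98921238 -0.01052517 -0.14610985]
 [ 0.14624043 -0.01293734 -0.98916448]] [-0.00645125  0.51033892  1.12272771] [0.34070036 0.01344616 1.18522041]
side [[445.19956255   0.         312.30040882]
 [  0.         445.19956255 203.57388132]
 [  0.           0.           1.        ]] [[ 0.95473018 -0.2974626  -0.00250792]
 [-0.22178637 -0.70617215 -0.67240739]
 [ 0.19824503  0.64252385 -0.74017701]] [-0.48393385  0.15374639  1.09916137] [ 0.27822183 -0.7416182   0.91574052]
{'time': 0.1, 'joint_positions': array([-1.19658429,  0.33279088, -0.06469289,  1.46083601,  0.02160259,
        1.34991932, -0.08848388]), 'joint_vel': array([ 1.68141005e-03, -1.81850333e-03, -6.54648866e-04, -2.98215383e-03,
        6.78435929e-04,  1.49802125e-03, -5.38406414e-05]), 'joint_torque': array([ 1.77591170e-03, -6.24549580e+01,  2.49464106e-02, -3.90718746e+01,
       -6.14426821e-02,  3.64348583e-02,  2.06603750e-05]), 'ee_pos': array([0.24142872, 0.57612517, 0.22985478]), 'eef_rot': array([ 1.97092746e-01,  9.80384646e-01, -6.22088378e-04, -9.33570081e-05]), 'ft_force': array([-0.30435394, -0.22889263,  0.41709387]), 'torque': array([-0.03665525,  0.0238843 ,  0.0253399 ]), 'grip_force': 0.0, 'width': 0.08702174494446141} 0.008
```

View pics/top0.png

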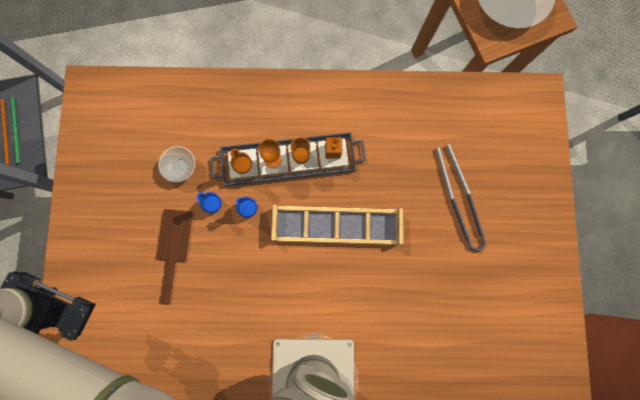

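View pics/side0.png

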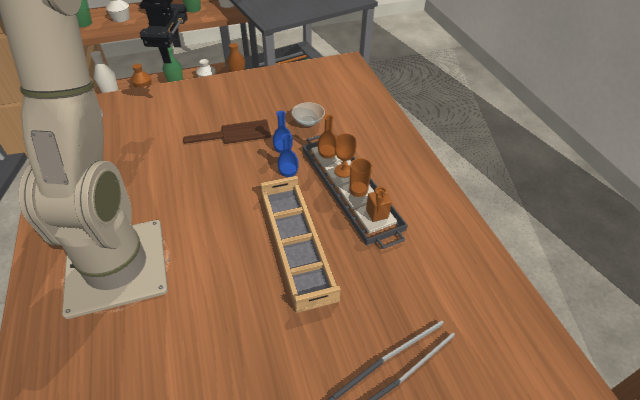

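```bash
cat > h.py <<'E'
import cv2,numpy as np
from bench import r,vision
def ray(c,p,z):
    d=c["R"].T@np.linalg.inv(c["intrinsics"])@[p[0],p[1],1.]; o=-c["R"].T@c["t"]
    return o+d*(z-o[2])/d[2]
def proj(c,X):
    q=c["intrinsics"]@(c["R"]@np.asarray(X)+c["t"]); return q[:2]/q[2]
def mask(c,lo,hi):
    return cv2.inRange(cv2.cvtColor(c["color"],cv2.COLOR_RGB2HSV),lo,hi)
def blobs(m,a=60):
    return [k for k in cv2.findContours(m,cv2.RETR_EXTERNAL,cv2.CHAIN_APPROX_NONE)[0] if cv2.contourArea(k)>a]
E
python3 - <<'E'
from h import *
t=vision.camera("top"); s=vision.camera("side")
def crop(c,x0,x1,y0,y1,f): return cv2.resize(c["color"][y0:y1,x0:x1,::-1],None,fx=f,fy=f,interpolation=cv2.INTER_CUBIC)
cv2.imwrite("pics/t1.png",crop(t,200,410,125,255,3.8)); cv2.imwrite("pics/s1.png",crop(s,260,420,90,310,2.7))
h=cv2.cvtColor(t["color"],cv2.COLOR_RGB2HSV); g=cv2.cvtColor(s["color"],cv2.COLOR_RGB2HSV)
for p in [(290,225),(321,226),(353,227),(382,228),(336,225),(330,208),(301,155),(334,150),(210,203),(320,100),(325,160)]: print("top",p,h[p[1],p[0]])
for p in [(285,202),(265,200),(361,180),(378,208),(350,300),(380,222)]: print("side",p,g[p[1],p[0]])
E
```

```text
top (290, 225) [137  13 140]
top (321, 226) [128   7 142]
top (353, 227) [120   6 138]
top (382, 228) [150   5 140]
top (336, 225) [ 18 131 232]
top (330, 208) [ 20 121 245]
top (301, 155) [ 15 217 186]
top (334, 150) [ 15 221 165]
top (210, 203) [109 209 205]
top (320, 100) [ 13 164 208]
top (325, 160) [ 19  39 164]
side (285, 202) [150   7 117]
side (265, 200) [ 17 113 219]
side (361, 180) [ 13 180 109]
side (378, 208) [ 13 180 116]
side (350, 300) [ 12 141 157]
side (380, 222) [ 19  37 186]
```

View pics/t1.png

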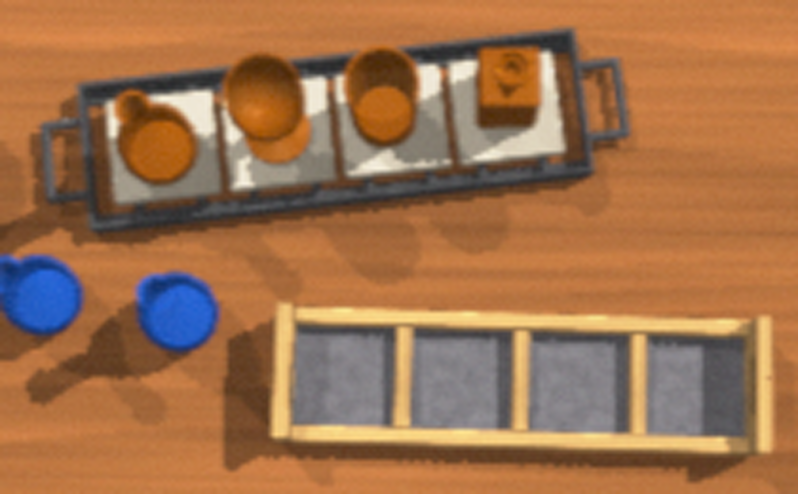

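View pics/s1.png

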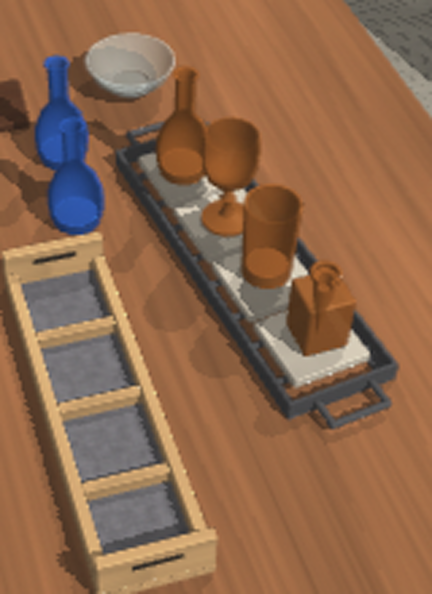

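Run:
```python
from h import *
t=vision.camera("top"); s=vision.camera("side")
np.set_printoptions(precision=4,suppress=True)
T=lambda x,y:(200+x/3.8-.35,125+y/3.8-.35); S=lambda x,y:(260+x/2.7-.3,90+y/2.7-.3)
def tri(a,b):
    A=[];B=[]
    for c,p in((t,a),(s,b)):
        d=c["R"].T@np.linalg.inv(c["intrinsics"])@[p[0],p[1],1.];d/=np.linalg.norm(d);o=-c["R"].T@c["t"];P=np.eye(3)-np.outer(d,d);A.append(P);B.append(P@o)
    return np.linalg.lstsq(np.vstack(A),np.hstack(B),rcond=None)[0]
for n,a,b,z in [("vase mouth",(133,106),(185,74),.156),("goblet rim",(264,94),(232,137),.140),("tumbler rim",(381,82),(272,203),.119),("flacon lip",(513,68),(326,272),.114)]:
    print(n,"top ray",ray(t,T(*a),z)[:2],"side ray",ray(s,S(*b),z)[:2],"tri",tri(T(*a),S(*b)))
print("flacon body top", [ray(t,T(*p),.09)[:2] for p in((480,48),(538,47),(539,104),(480,106))])
print("rack", [ray(t,T(*p),.022)[:2] for p in((80,85),(573,30),(592,175),(95,228))])
for z in(.026,.038): print("dividers",z,[ray(t,T(*p),z)[:2] for p in((403,376),(520.5,382),(638,386))])
print("divider mid tri far end",tri(T(521,330),S(131,402)))
m=cv2.morphologyEx(mask(t,(0,0,60),(179,35,175)),cv2.MORPH_OPEN,np.ones((3,3)));m[:205]=0;m[245:]=0;m[:,:270]=0;m[:,405:]=0
for k in blobs(m,200):
    q=cv2.boxPoints(cv2.minAreaRect(k)); print("felt",ray(t,q.mean(0),.012)[:2],cv2.minAreaRect(k)[1:])
print("blue",ray(t,T(178,312),.03)[:2],ray(t,T(42,295),.03)[:2])
```

```text
vase mouth top ray [0.624  0.2179] side ray [0.6215 0.2167] tri [0.6231 0.2182 0.155 ]
goblet rim top ray [0.6385 0.1272] side ray [0.6404 0.1248] tri [0.6403 0.1273 0.1377]
tumbler rim top ray [0.6547 0.0436] side ray [0.6529 0.0431] tri [0.654  0.0437 0.1184]
flacon lip top ray [ 0.6682 -0.0541] side ray [ 0.6686 -0.0543] tri [ 0.6684 -0.0542  0.1138]
flacon body top [array([ 0.6909, -0.0305]), array([ 0.6923, -0.0747]), array([ 0.6476, -0.0754]), array([ 0.6455, -0.0307])]
rack [array([0.6777, 0.2875]), array([ 0.7287, -0.1085]), array([ 0.6087, -0.1232]), array([0.5612, 0.2706])]
dividers 0.026 [array([0.446 , 0.0257]), array([ 0.4422, -0.0658]), array([ 0.44  , -0.1575])]
dividers 0.038 [array([0.4449, 0.0256]), array([ 0.4411, -0.065 ]), array([ 0.4389, -0.1558])]
divider mid tri far end [ 0.4802 -0.0668  0.0082]
felt [ 0.4423 -0.2061] ((24.0, 24.0), 90.0)
felt [ 0.4429 -0.1129] ((25.0, 24.0), 90.0)
felt [ 0.445 -0.02 ] ((25.0, 24.0), 90.0)
felt [0.4471 0.0744] ((25.0, 25.0), 90.0)
blue [0.4939 0.2016] [0.5062 0.3078]
```

Emit:
drive_tool(
  series=[
    [[2.5, -2.5, 0], -4],
    [[2.5, -2.5, 0], -4],
    [[2.5, -2.5, 0], -4],
    [[2.5, -2.5, 0], -4],
    [[2.5, -2.5, 0], -4],
    [[2.5, -2.5, 0], -4],
    [[2.5, -2.5, 0], -4],
    [[2.5, -2.5, 0], -4],
    [[2.5, -2.5, 0], -4],
    [[2.5, -2.5, 0], -4],
  ],
  hand=0,
  newtons=12,
)

```text
time: 1.55
ee_pos: [0.4931, 0.3248, 0.2305]
eef_rot: [0.522, 0.853, 0.0, 0.0]
ft_force: [0.2, 0.7, -0.1]
width: 0.087
grip_force: 0.0
```

Emit:
drive_tool(
  series=[
    [[2.5, -2, 0], -4],
    [[2.5, -2, 0], -4],
    [[2.5, -2, 0], -4],
    [[2, -2, 0], -4],
    [[2, -1.7, 0], -4],
    [[1.5, -1, 0], 0],
    [[0, 0, 0], 0],
    [[0, 0, 0], 0],
    [[0, 0, 0], 0],
    [[0, 0, 0], 0],
  ],
)

```text
time: 2.8
ee_pos: [0.6211, 0.2202, 0.2307]
eef_rot: [0.66, 0.751, 0.0, -0.0]
ft_force: [-0.1, -0.6, -0.4]
width: 0.0871
grip_force: 0.0
```

Run:
```python
from h import *
s=r.read_state(); print(s["time"],s["ee_pos"],s["eef_rot"],s["joint_positions"])
c=vision.camera("side"); cv2.imwrite("pics/s2.png",cv2.resize(c["color"][20:250,200:420,::-1],None,fx=2.5,fy=2.5))
```

```text
2.8 [0.62110722 0.22018806 0.23073569] [ 6.60424874e-01  7.50892096e-01  1.83887123e-04 -1.13165089e-04] [-0.6567525   0.4151552   0.34053729  1.37867089 -0.13827009  1.37081834
 -0.18757182]
```

View pics/s2.png

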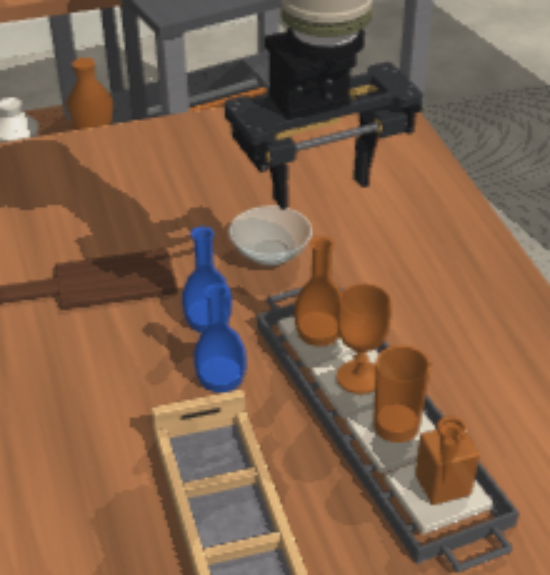

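Emit:
drive_tool(
  series=[
    [[0.2, -0.2, -1.5], 0],
    [[0, 0, -1.5], 0],
    [[0, 0, -1.5], 0],
    [[0, 0, -1.5], 0],
    [[0, 0, -1.5], 0],
    [[0, 0, -1.5], 0],
    [[0, 0, -1.2], 0],
    [[0, 0, -0.8], 0],
    [[0, 0, 0], 0],
    [[0, 0, 0], 0],
  ],
)

```text
time: 4.1
ee_pos: [0.6239, 0.2176, 0.1211]
eef_rot: [0.661, 0.75, 0.0, 0.0]
ft_force: [0.4, 0.4, 0.8]
width: 0.0871
grip_force: 0.0
```

Emit:
drive_tool(
  series=[
    [[0, 0, 0], 0],
    [[0, 0, 0], 0],
    [[0, 0, 0], 0],
    [[0, 0, 0], 0],
    [[0, 0, 0], 0],
    [[0, 0, 0], 0],
    [[0, 0, 0], 0],
    [[0, 0, 0], 0],
    [[0, 0, 0], 0],
    [[0, 0, 0], 0],
  ],
  hand=1,
  newtons=15,
)

```text
time: 5.35
ee_pos: [0.6236, 0.2175, 0.1206]
eef_rot: [0.661, 0.75, 0.0, 0.0]
ft_force: [0.9, -0.5, -1.0]
width: 0.0252
grip_force: 15.0
```

Emit:
drive_tool(
  series=[
    [[0, 0, 0.5], 0],
    [[0, 0, 1], 0],
    [[0, 0, 1.5], 0],
    [[0, 0, 2], 0],
    [[0, 0, 2], 0],
    [[0, 0, 2], 0],
    [[0, 0, 2], 0],
    [[0, 0, 1.5], 0],
    [[0, 0, 1], 0],
    [[0, 0, 0.5], 0],
  ],
)

```text
time: 6.6
ee_pos: [0.6236, 0.2175, 0.2611]
eef_rot: [0.661, 0.751, 0.0, 0.0]
ft_force: [-0.1, 0.2, -2.8]
width: 0.0255
grip_force: 15.0
```

Emit:
drive_tool(
  series=[
    [[-1, -1, 0], -1],
    [[-1.5, -2, 0], -1],
    [[-1.5, -3, 0], -1],
    [[-1.5, -3, 0], -1],
    [[-1.5, -3, 0], -1],
    [[-1.5, -3, 0], -1],
    [[-1.5, -3, 0], -1],
    [[-1.5, -3, 0], -1],
    [[-1.5, -3, 0], -1],
    [[-1.5, -3, 0], 0],
  ],
)

```text
time: 7.85
ee_pos: [0.4777, -0.0535, 0.2603]
eef_rot: [0.718, 0.696, -0.0, -0.0]
ft_force: [0.8, -0.3, -1.6]
width: 0.0251
grip_force: 15.0
```

Emit:
drive_tool(
  series=[
    [[-0.7, -3, 0], 0],
    [[-0.7, -3, 0], 0],
    [[-0.7, -2.5, 0], 0],
    [[-0.7, -2.5, 0], 0],
    [[-0.5, -2, 0], 0],
    [[-0.3, -1, 0], 0],
    [[0, -0.5, 0], 0],
    [[0, 0, 0], 0],
    [[0, 0, 0], 0],
    [[0, 0, 0], 0],
  ],
)

```text
time: 9.1
ee_pos: [0.4427, -0.197, 0.2606]
eef_rot: [0.717, 0.697, 0.0, -0.0]
ft_force: [0.3, 0.1, -1.7]
width: 0.0248
grip_force: 15.0
```

Run:
```python
from h import *
s=r.read_state(); print(s["time"],s["ee_pos"])
c=vision.camera("side"); cv2.imwrite("pics/s3.png",cv2.resize(c["color"][60:330,200:420,::-1],None,fx=2.2,fy=2.2))
print("cell centre px in crop",(proj(c,[.4395,-.205,.012])-[200,60])*2.2)
```

```text
9.1 [ 0.44270056 -0.19703565  0.26055305]
cell centre px in crop [243.89485721 496.6044263 ]
```

View pics/s3.png

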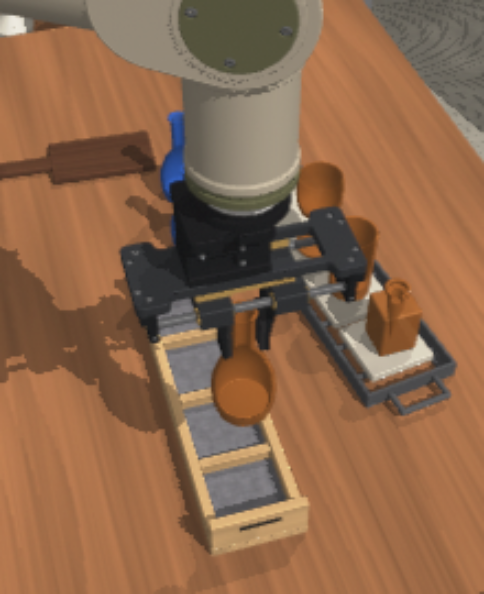

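Emit:
drive_tool(
  series=[
    [[-0.3, -0.8, -1], 0],
    [[0, 0, -2], 0],
    [[0, 0, -2], 0],
    [[0, 0, -2], 0],
    [[0, 0, -2], 0],
    [[0, 0, -2], 0],
    [[0, 0, -1.5], 0],
    [[0, 0, -1], 0],
    [[0, 0, -0.7], 0],
    [[0, 0, -0.5], 0],
  ],
)

```text
time: 10.4
ee_pos: [0.4397, -0.2056, 0.1135]
eef_rot: [0.718, 0.696, 0.0, 0.0]
ft_force: [-0.0, -0.3, -3.0]
width: 0.0251
grip_force: 15.0
```

Emit:
drive_tool(
  series=[
    [[0, 0, 0], 0],
    [[0, 0, 0], 0],
    [[0, 0, -0.1], 0],
    [[0, 0, -0.1], 0],
    [[0, 0, -0.1], 0],
    [[0, 0, -0.1], 0],
    [[0, 0, -0.1], 0],
    [[0, 0, 0], 0],
    [[0, 0, 0], 0],
    [[0, 0, 0], 0],
  ],
)

```text
time: 11.65
ee_pos: [0.4396, -0.2055, 0.1087]
eef_rot: [0.718, 0.696, 0.0, 0.0]
ft_force: [-0.2, 0.6, 0.2]
width: 0.025
grip_force: 15.0
```

Emit:
drive_tool(
  series=[
    [[0, 0, 0], 0],
    [[0, 0, 0], 0],
    [[0, 0, 0], 0],
    [[0, 0, 0], 0],
    [[0, 0, 0.5], 0],
    [[0, 0, 1.5], 0],
    [[0, 0, 2], 0],
    [[0, 0, 2], 0],
    [[0, 0, 2], 0],
    [[0, 0, 2], 0],
  ],
  hand=0,
)

```text
time: 12.9
ee_pos: [0.4396, -0.2057, 0.2104]
eef_rot: [0.718, 0.696, 0.0, 0.0]
ft_force: [-0.8, 0.1, 0.0]
width: 0.0873
grip_force: 0.0
```

Emit:
drive_tool(
  series=[
    [[1, 2, 0.4], 1],
    [[2, 3, 0], 1],
    [[2, 3.5, 0], 1],
    [[2, 3.5, 0], 1],
    [[2, 3.5, 0], 1],
    [[2, 3.5, 0], 1],
    [[2, 3.5, 0], 1],
    [[2, 3.5, 0], 1],
    [[2, 3.5, 0], 1],
    [[2, 3, 0], 0],
  ],
)

```text
time: 14.15
ee_pos: [0.6295, 0.123, 0.2121]
eef_rot: [0.66, 0.751, -0.0, -0.001]
ft_force: [0.0, 0.1, 0.1]
width: 0.0871
grip_force: 0.0
```

Emit:
drive_tool(
  series=[
    [[1, 0.4, 0], 0],
    [[0, 0, 0], 0],
    [[0, 0, 0], 0],
    [[0, 0, 0], 0],
    [[0, 0, -1], 0],
    [[0, 0, -1], 0],
    [[0, 0, -1], 0],
    [[0, 0, 0], 0],
    [[0, 0, 0], 0],
    [[0, 0, 0], 0],
  ],
)

```text
time: 15.4
ee_pos: [0.6398, 0.1234, 0.183]
eef_rot: [0.661, 0.75, 0.0, 0.0]
ft_force: [0.4, 0.4, 0.4]
width: 0.0873
grip_force: 0.0
```

Run:
```python
from h import *
c=vision.camera("top"); cv2.imwrite("pics/t4.png",cv2.resize(c["color"][100:260,190:420,::-1],None,fx=3.4,fy=3.4))
```

```text
(no output)
```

View pics/t4.png

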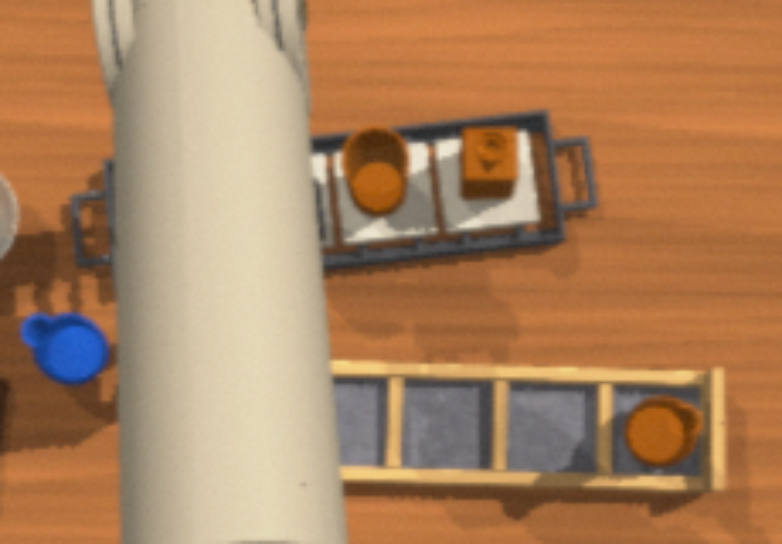

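The vase stands in the rightmost cell, its belly at crop (656,432), which is mid-cell. Next is the goblet.

Emit:
drive_tool(
  series=[
    [[0, 0.4, 0], 0],
    [[0, 0, -0.8], 0],
    [[0, 0, -1.5], 0],
    [[0, 0, -1.5], 0],
    [[0, 0, -1.5], 0],
    [[0, 0, -1.5], 0],
    [[0, 0, -1], 0],
    [[0, 0, 0], 0],
    [[0, 0, 0], 0],
    [[0, 0, 0], 0],
  ],
)

```text
time: 16.7
ee_pos: [0.6399, 0.1275, 0.1053]
eef_rot: [0.661, 0.75, 0.001, 0.0]
ft_force: [0.9, -0.6, 0.1]
width: 0.0869
grip_force: 0.0
```

Emit:
drive_tool(
  series=[
    [[0, 0, 0], 0],
    [[0, 0, 0], 0],
    [[0, 0, 0], 0],
    [[0, 0, 0], 0],
    [[0, 0, 0], 0],
    [[0, 0, 0], 0],
    [[0, 0, 0], 0],
    [[0, 0, 0], 0],
    [[0, 0, 0], 0],
    [[0, 0, 0], 0],
  ],
  hand=1,
  newtons=12,
)

```text
time: 17.95
ee_pos: [0.6398, 0.1275, 0.1048]
eef_rot: [0.661, 0.75, 0.0, 0.0]
ft_force: [2.3, 0.5, 1.9]
width: 0.0588
grip_force: 12.0
```

Emit:
drive_tool(
  series=[
    [[0, 0, 0.5], 0],
    [[0, 0, 1], 0],
    [[0, 0, 1.5], 0],
    [[0, 0, 2], 0],
    [[0, 0, 2], 0],
    [[0, 0, 1.5], 0],
    [[0, 0, 1.5], 0],
    [[0, 0, 1], 0],
    [[0, 0, 0.5], 0],
    [[0, 0, 0], 0],
  ],
)

```text
time: 19.2
ee_pos: [0.6395, 0.1274, 0.2196]
eef_rot: [0.661, 0.75, 0.0, 0.0]
ft_force: [0.4, -0.5, -1.2]
width: 0.0589
grip_force: 12.0
```

Emit:
drive_tool(
  series=[
    [[-1, -1, 0], -1],
    [[-2, -2, 0], -1],
    [[-2, -2.5, 0], -1],
    [[-2.5, -3, 0], -1],
    [[-2.5, -3, 0], -1],
    [[-2.5, -3, 0], -1],
    [[-2.5, -3, 0], -1],
    [[-2, -2.5, 0], -1],
    [[-1.5, -2, 0], -1],
    [[-1, -1, 0], 0],
  ],
)

```text
time: 20.45
ee_pos: [0.4435, -0.1036, 0.2195]
eef_rot: [0.718, 0.696, 0.0, -0.0]
ft_force: [1.2, -0.2, -1.9]
width: 0.0586
grip_force: 12.0
```

Emit:
drive_tool(
  series=[
    [[0, 0, 0], 0],
    [[0, 0, 0], 0],
    [[0, 0, 0], 0],
    [[0, 0, 0], 0],
    [[0, 0, 0], 0],
    [[0, 0, 0], 0],
    [[0, 0, 0], 0],
    [[0, 0, 0], 0],
    [[0, 0, 0], 0],
    [[0, 0, 0], 0],
  ],
)

```text
time: 21.7
ee_pos: [0.4445, -0.1025, 0.2196]
eef_rot: [0.718, 0.696, 0.0, 0.0]
ft_force: [-0.7, -0.4, -2.6]
width: 0.0592
grip_force: 12.0
```

Emit:
drive_tool(
  series=[
    [[-0.3, -1, 0], 0],
    [[0, 0, -1], 0],
    [[0, 0, -2], 0],
    [[0, 0, -2], 0],
    [[0, 0, -2], 0],
    [[0, 0, -2], 0],
    [[0, 0, -1.5], 0],
    [[0, 0, -1], 0],
    [[0, 0, -0.4], 0],
    [[0, 0, -0.3], 0],
  ],
)

```text
time: 22.95
ee_pos: [0.4418, -0.1126, 0.0977]
eef_rot: [0.718, 0.696, 0.0, 0.0]
ft_force: [0.3, 1.1, -2.1]
width: 0.059
grip_force: 12.0
```

Emit:
drive_tool(
  series=[
    [[0, 0, 0], 0],
    [[0, 0, 0], 0],
    [[0, 0, -0.1], 0],
    [[0, 0, -0.1], 0],
    [[0, 0, -0.1], 0],
    [[0, 0, -0.1], 0],
    [[0, 0, -0.1], 0],
    [[0, 0, 0], 0],
    [[0, 0, 0], 0],
    [[0, 0, 0], 0],
  ],
)

```text
time: 24.2
ee_pos: [0.4416, -0.1125, 0.0926]
eef_rot: [0.718, 0.696, 0.0, 0.0]
ft_force: [-1.0, -0.7, 0.1]
width: 0.0589
grip_force: 11.9
```

Emit:
drive_tool(
  series=[
    [[0, 0, 0], 0],
    [[0, 0, 0], 0],
    [[0, 0, 0], 0],
    [[0, 0, 0], 0],
    [[0, 0, 0.5], 0],
    [[0, 0, 1.5], 0],
    [[0, 0, 2], 0],
    [[0, 0, 2], 0],
    [[0, 0, 2], 0],
    [[0, 0, 2], 0],
  ],
  hand=0,
)

```text
time: 25.45
ee_pos: [0.4416, -0.1127, 0.1944]
eef_rot: [0.718, 0.696, 0.0, 0.0]
ft_force: [-0.2, -0.7, -0.1]
width: 0.0873
grip_force: 0.0
```

Emit:
drive_tool(
  series=[
    [[1, 0.6, 0.5], 1],
    [[2, 1.5, 0], 1],
    [[3, 2, 0], 1],
    [[3, 2, 0], 1],
    [[3, 2, 0], 1],
    [[3, 2, 0], 1],
    [[3, 2, 0], 1],
    [[2, 2, 0], 1],
    [[1, 1, 0], 1],
    [[0, 0.5, 0], 0],
  ],
)

```text
time: 26.7
ee_pos: [0.6516, 0.0438, 0.1969]
eef_rot: [0.661, 0.751, -0.0, -0.0]
ft_force: [0.0, 0.1, -0.1]
width: 0.0873
grip_force: 0.0
```

Emit:
drive_tool(
  series=[
    [[0, 0, 0], 0],
    [[0, 0, 0], 0],
    [[0, 0, -1], 0],
    [[0, 0, -1.5], 0],
    [[0, 0, -1], 0],
    [[0, 0, -0.5], 0],
    [[0, 0, 0], 0],
    [[0, 0, 0], 0],
    [[0, 0, 0], 0],
    [[0, 0, 0], 0],
  ],
)

```text
time: 27.95
ee_pos: [0.6517, 0.0435, 0.1578]
eef_rot: [0.661, 0.751, 0.0, 0.0]
ft_force: [0.4, -0.3, 0.7]
width: 0.0873
grip_force: 0.0
```

Run:
```python
from h import *
c=vision.camera("side"); cv2.imwrite("pics/s5.png",cv2.resize(c["color"][60:330,200:440,::-1],None,fx=2.2,fy=2.2))
```

```text
(no output)
```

View pics/s5.png

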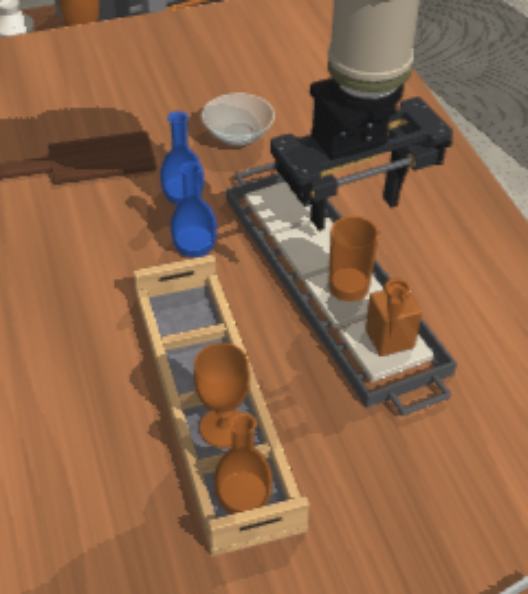

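The goblet and vase stand upright in their cells, and the gripper is straight above the tumbler at crop (352,225).

Emit:
drive_tool(
  series=[
    [[0.2, 0, 0], 0],
    [[0, 0, -1.5], 0],
    [[0, 0, -1.5], 0],
    [[0, 0, -1.5], 0],
    [[0, 0, -1.5], 0],
    [[0, 0, -1.5], 0],
    [[0, 0, -1], 0],
    [[0, 0, 0], 0],
    [[0, 0, 0], 0],
    [[0, 0, 0], 0],
  ],
)

```text
time: 29.25
ee_pos: [0.6539, 0.0435, 0.0732]
eef_rot: [0.661, 0.75, 0.0, 0.0]
ft_force: [0.4, 0.1, -0.3]
width: 0.0869
grip_force: 0.0
```

Emit:
drive_tool(
  series=[
    [[0, 0, 0], 0],
    [[0, 0, 0], 0],
    [[0, 0, 0], 0],
    [[0, 0, 0], 0],
    [[0, 0, 0], 0],
    [[0, 0, 0], 0],
    [[0, 0, 0], 0],
    [[0, 0, 0], 0],
    [[0, 0, 0], 0],
    [[0, 0, 0], 0],
  ],
  hand=1,
  newtons=15,
)

```text
time: 30.5
ee_pos: [0.6537, 0.0435, 0.0727]
eef_rot: [0.661, 0.75, 0.0, 0.0]
ft_force: [1.8, 0.3, 1.1]
width: 0.0567
grip_force: 15.0
```

Emit:
drive_tool(
  series=[
    [[0, 0, 0.5], 0],
    [[0, 0, 1], 0],
    [[0, 0, 1.5], 0],
    [[0, 0, 2], 0],
    [[0, 0, 2], 0],
    [[0, 0, 2], 0],
    [[0, 0, 1.5], 0],
    [[0, 0, 1], 0],
    [[0, 0, 0.5], 0],
    [[0, 0, 0], 0],
  ],
)

```text
time: 31.75
ee_pos: [0.6535, 0.0435, 0.1925]
eef_rot: [0.661, 0.75, -0.0, -0.0]
ft_force: [0.8, 0.3, -2.6]
width: 0.0563
grip_force: 15.0
```

Emit:
drive_tool(
  series=[
    [[-1, -0.3, 0], -1],
    [[-2, -0.6, 0], -1],
    [[-2.5, -0.8, 0], -1],
    [[-3, -1, 0], -1],
    [[-3, -1, 0], -1],
    [[-3, -1, 0], -1],
    [[-3, -0.8, 0], -1],
    [[-2, -0.5, 0], -1],
    [[-1, -0.3, 0], -1],
    [[-0.4, 0, 0], 0],
  ],
)

```text
time: 33.0
ee_pos: [0.4441, -0.0196, 0.1925]
eef_rot: [0.718, 0.696, 0.0, -0.0]
ft_force: [-0.2, 0.1, -1.5]
width: 0.0564
grip_force: 15.0
```

Emit:
drive_tool(
  series=[
    [[0, 0, 0], 0],
    [[0, 0, 0], 0],
    [[0, 0, -1], 0],
    [[0, 0, -1], 0],
    [[0, 0, -1], 0],
    [[0, 0, -1], 0],
    [[0, 0, -1], 0],
    [[0, 0, 0], 0],
    [[0, 0, 0], 0],
    [[0, 0, 0], 0],
  ],
)

```text
time: 34.25
ee_pos: [0.4448, -0.0195, 0.1429]
eef_rot: [0.718, 0.696, 0.0, 0.0]
ft_force: [0.3, 0.3, -1.9]
width: 0.0568
grip_force: 15.0
```

Emit:
drive_tool(
  series=[
    [[0, 0, -1], 0],
    [[0, 0, -1.5], 0],
    [[0, 0, -1.5], 0],
    [[0, 0, -1.5], 0],
    [[0, 0, -1], 0],
    [[0, 0, -0.7], 0],
    [[0, 0, -0.4], 0],
    [[0, 0, -0.1], 0],
    [[0, 0, 0], 0],
    [[0, 0, 0], 0],
  ],
)

```text
time: 35.5
ee_pos: [0.4448, -0.0195, 0.0658]
eef_rot: [0.718, 0.696, 0.0, 0.0]
ft_force: [-0.6, 0.2, -2.2]
width: 0.0564
grip_force: 15.0
```

Emit:
drive_tool(
  series=[
    [[0, 0, -0.1], 0],
    [[0, 0, -0.1], 0],
    [[0, 0, -0.1], 0],
    [[0, 0, -0.1], 0],
    [[0, 0, -0.1], 0],
    [[0, 0, 0], 0],
    [[0, 0, 0], 0],
    [[0, 0, 0], 0],
    [[0, 0, 0], 0],
    [[0, 0, 0], 0],
  ],
)

```text
time: 36.75
ee_pos: [0.4445, -0.0195, 0.0606]
eef_rot: [0.718, 0.696, 0.0, 0.0]
ft_force: [-0.0, 0.4, -1.3]
width: 0.0566
grip_force: 15.0
```

Emit:
drive_tool(
  series=[
    [[0, 0, -0.1], 0],
    [[0, 0, 0], 0],
    [[0, 0, 0], 0],
    [[0, 0, 0], 0],
    [[0, 0, 0], 0],
    [[0, 0, 0], 0],
    [[0, 0, 0], 0],
    [[0, 0, 0], 0],
    [[0, 0, 0], 0],
    [[0, 0, 0], 0],
  ],
)

```text
time: 38.0
ee_pos: [0.4451, -0.0195, 0.0601]
eef_rot: [0.718, 0.696, 0.001, 0.0]
ft_force: [0.1, -0.0, 6.0]
width: 0.056
grip_force: 14.9
```

Emit:
drive_tool(
  series=[
    [[0, 0, 0], 0],
    [[0, 0, 0], 0],
    [[0, 0, 0], 0],
    [[0, 0, 0], 0],
    [[0, 0, 0.5], 0],
    [[0, 0, 1.5], 0],
    [[0, 0, 2], 0],
    [[0, 0, 2], 0],
    [[0, 0, 2], 0],
    [[0, 0, 2], 0],
  ],
  hand=0,
)

```text
time: 39.25
ee_pos: [0.4447, -0.0197, 0.1613]
eef_rot: [0.718, 0.696, 0.001, 0.0]
ft_force: [0.2, 0.8, 0.1]
width: 0.087
grip_force: 0.0
```

Emit:
drive_tool(
  series=[
    [[1, 0, 0], 1],
    [[2, -0.3, 0], 1],
    [[3, -0.5, 0], 1],
    [[3, -0.6, 0], 0],
    [[3, -0.6, 0], 0],
    [[3, -0.5, 0], 0],
    [[3, -0.4, 0], 0],
    [[2.5, -0.3, 0], 0],
    [[1.5, -0.2, 0], 0],
    [[0.3, 0, 0], 0],
  ],
)

```text
time: 40.5
ee_pos: [0.668, -0.0538, 0.1585]
eef_rot: [0.699, 0.715, -0.001, 0.0]
ft_force: [0.0, 0.3, 0.2]
width: 0.0868
grip_force: 0.0
```

Emit:
drive_tool(
  series=[
    [[0, 0, 0], 0],
    [[0, 0, 0], 0],
    [[0, 0, 0], 0],
    [[0, 0, 0], 0],
    [[0, 0, -1], 0],
    [[0, 0, -1], 0],
    [[0, 0, 0], 0],
    [[0, 0, 0], 0],
    [[0, 0, 0], 0],
    [[0, 0, 0], 0],
  ],
)

```text
time: 41.75
ee_pos: [0.6677, -0.0535, 0.1398]
eef_rot: [0.699, 0.715, 0.0, 0.0]
ft_force: [-0.2, 0.8, 1.0]
width: 0.0871
grip_force: 0.0
```

Emit:
drive_tool(
  series=[
    [[0, 0, -1.5], 0],
    [[0, 0, -1.5], 0],
    [[0, 0, -1.5], 0],
    [[0, 0, -1.5], 0],
    [[0, 0, -1], 0],
    [[0, 0, -0.6], 0],
    [[0, 0, -0.3], 0],
    [[0, 0, 0], 0],
    [[0, 0, 0], 0],
    [[0, 0, 0], 0],
  ],
)

```text
time: 43.0
ee_pos: [0.6677, -0.0535, 0.061]
eef_rot: [0.699, 0.715, 0.0, 0.0]
ft_force: [-0.7, -0.6, -0.1]
width: 0.0867
grip_force: 0.0
```

Emit:
drive_tool(
  series=[
    [[0, 0, 0], 0],
    [[0, 0, 0], 0],
    [[0, 0, 0], 0],
    [[0, 0, 0], 0],
    [[0, 0, 0], 0],
    [[0, 0, 0], 0],
    [[0, 0, 0], 0],
    [[0, 0, 0], 0],
    [[0, 0, 0], 0],
    [[0, 0, 0], 0],
  ],
  hand=1,
  newtons=15,
)

```text
time: 44.25
ee_pos: [0.6677, -0.0535, 0.0607]
eef_rot: [0.699, 0.715, 0.0, 0.0]
ft_force: [2.2, -0.3, 0.9]
width: 0.0482
grip_force: 15.0
```

Emit:
drive_tool(
  series=[
    [[0, 0, 0.5], 0],
    [[0, 0, 1], 0],
    [[0, 0, 1.5], 0],
    [[0, 0, 2], 0],
    [[0, 0, 2], 0],
    [[0, 0, 2], 0],
    [[0, 0, 1.5], 0],
    [[0, 0, 1], 0],
    [[0, 0, 0.5], 0],
    [[0, 0, 0], 0],
  ],
)

```text
time: 45.5
ee_pos: [0.6675, -0.0535, 0.1804]
eef_rot: [0.699, 0.715, -0.0, -0.0]
ft_force: [0.9, 0.5, -3.1]
width: 0.048
grip_force: 15.0
```

Emit:
drive_tool(
  series=[
    [[-1, 0.5, 0], 0],
    [[-2, 1, 0], 0],
    [[-3, 1.5, 0], -1],
    [[-3, 2, 0], -1],
    [[-3, 2, 0], -1],
    [[-3, 2, 0], 0],
    [[-3, 1.7, 0], 0],
    [[-2.5, 1, 0], 0],
    [[-1.2, 0.7, 0], 0],
    [[-0.4, 0.3, 0], 0],
  ],
)

```text
time: 46.75
ee_pos: [0.4461, 0.0739, 0.1805]
eef_rot: [0.717, 0.697, 0.0, -0.0]
ft_force: [-0.1, -0.0, -2.8]
width: 0.0477
grip_force: 15.0
```

Emit:
drive_tool(
  series=[
    [[0, 0, 0], 0],
    [[0, 0, 0], 0],
    [[0, 0, -1], 0],
    [[0, 0, -1], 0],
    [[0, 0, -1], 0],
    [[0, 0, -1], 0],
    [[0, 0, -1], 0],
    [[0, 0, 0], 0],
    [[0, 0, 0], 0],
    [[0, 0, 0], 0],
  ],
)

```text
time: 48.0
ee_pos: [0.4468, 0.0735, 0.1309]
eef_rot: [0.718, 0.696, 0.0, 0.0]
ft_force: [0.4, -0.2, -2.9]
width: 0.0482
grip_force: 15.0
```

Run:
```python
from h import *
c=vision.camera("side"); cv2.imwrite("pics/s6.png",cv2.resize(c["color"][60:330,200:440,::-1],None,fx=2.2,fy=2.2))
```

```text
(no output)
```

View pics/s6.png

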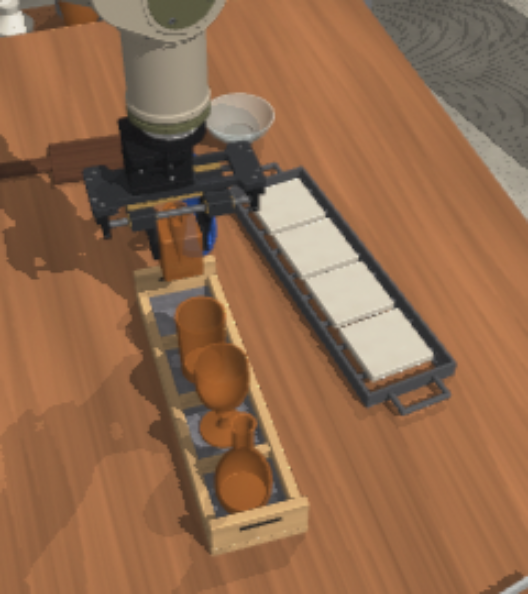

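Three glasses stand in their cells and the flacon is held level above the leftmost one, at crop (180,250). Lowering it now.

Emit:
drive_tool(
  series=[
    [[0, 0, -1], 0],
    [[0, 0, -1.5], 0],
    [[0, 0, -1.5], 0],
    [[0, 0, -1.5], 0],
    [[0, 0, -1], 0],
    [[0, 0, -0.7], 0],
    [[0, 0, -0.4], 0],
    [[0, 0, -0.1], 0],
    [[0, 0, 0], 0],
    [[0, 0, 0], 0],
  ],
)

```text
time: 49.3
ee_pos: [0.4467, 0.0736, 0.0539]
eef_rot: [0.718, 0.696, 0.0, 0.0]
ft_force: [-0.2, -0.8, -3.6]
width: 0.0481
grip_force: 15.0
```

Emit:
drive_tool(
  series=[
    [[0, 0, -0.1], 0],
    [[0, 0, -0.1], 0],
    [[0, 0, -0.1], 0],
    [[0, 0, -0.1], 0],
    [[0, 0, -0.1], 0],
    [[0, 0, 0], 0],
    [[0, 0, 0], 0],
    [[0, 0, 0], 0],
    [[0, 0, 0], 0],
    [[0, 0, 0], 0],
  ],
)

```text
time: 50.55
ee_pos: [0.4465, 0.0735, 0.0486]
eef_rot: [0.718, 0.696, 0.0, 0.0]
ft_force: [-0.8, 0.6, -3.3]
width: 0.0477
grip_force: 15.0
```

Emit:
drive_tool(
  series=[
    [[0, 0, -0.05], 0],
    [[0, 0, 0], 0],
    [[0, 0, 0], 0],
    [[0, 0, -0.05], 0],
    [[0, 0, 0], 0],
    [[0, 0, 0], 0],
    [[0, 0, 0], 0],
    [[0, 0, 0], 0],
    [[0, 0, 0], 0],
    [[0, 0, 0], 0],
  ],
)

```text
time: 51.8
ee_pos: [0.4467, 0.0735, 0.0484]
eef_rot: [0.718, 0.696, 0.0, -0.0]
ft_force: [-6.8, -2.2, 14.5]
width: 0.0474
grip_force: 15.0
```

Emit:
drive_tool(
  series=[
    [[0, 0, 0.05], 0],
    [[0, 0, 0], 0],
    [[0, 0, 0], 0],
    [[0, 0, 0], 0],
    [[0, 0, 0], 0],
    [[0, 0, 0], 0],
    [[0, 0, 0], 0],
    [[0, 0, 0], 0],
    [[0, 0, 0], 0],
    [[0, 0, 0], 0],
  ],
)

```text
time: 53.05
ee_pos: [0.4466, 0.0735, 0.0484]
eef_rot: [0.718, 0.696, 0.0, -0.0]
ft_force: [-3.2, -0.6, 8.0]
width: 0.048
grip_force: 15.0
```

Emit:
drive_tool(
  series=[
    [[0, 0, 0], 0],
    [[0, 0, 0], 0],
    [[0, 0, 0], 0],
    [[0, 0, 0], 0],
    [[0, 0, 0], 0],
    [[0, 0, 0.5], 0],
    [[0, 0, 1.5], 0],
    [[0, 0, 2], 0],
    [[0, 0, 2], 0],
    [[0, 0, 2], 0],
  ],
  hand=0.33,
)

```text
time: 54.3
ee_pos: [0.4468, 0.0734, 0.1298]
eef_rot: [0.718, 0.696, 0.001, 0.0]
ft_force: [0.2, 0.3, 0.2]
width: 0.0581
grip_force: 0.0
```

Emit:
drive_tool(
  series=[
    [[0, 0, 2], 0],
    [[0, 0, 2], 0],
    [[0, 0, 2], 0],
    [[0, 0, 2], 0],
    [[2, 2, 0], 0],
    [[3, 3, 0], 0],
    [[3, 3, 0], 0],
    [[3, 3, 0], 0],
    [[2, 3, 0], 0],
    [[1, 1, 0], 0],
  ],
)

```text
time: 55.55
ee_pos: [0.5868, 0.2254, 0.2085]
eef_rot: [0.717, 0.697, 0.0, 0.0]
ft_force: [-0.9, -0.6, 0.1]
width: 0.0584
grip_force: 0.0
```

Emit:
drive_tool(
  series=[
    [[0, 2, 0], 0],
    [[0, 3, 0], 0],
    [[0, 3, 0], 0],
    [[0, 3, 0], 0],
    [[0, 2, 0], 0],
    [[0, 1, 0], 0],
    [[0, 0, 0], 0],
    [[0, 0, 0], 0],
    [[0, 0, 0], 0],
    [[0, 0, 0], 0],
  ],
)

```text
time: 56.8
ee_pos: [0.5867, 0.3629, 0.2082]
eef_rot: [0.718, 0.696, 0.0, 0.0]
ft_force: [0.5, 0.3, -0.8]
width: 0.0586
grip_force: 0.0
```

Run:
```python
from h import *
t=vision.camera("top"); s=vision.camera("side")
a=cv2.resize(t["color"][190:260,260:420,::-1],(800,350)); b=cv2.resize(s["color"][150:325,240:360,::-1],None,fx=1.4,fy=1.4)
o=np.zeros((350+b.shape[0],800,3),np.uint8); o[:350]=a; o[350:,:b.shape[1]]=b
cv2.imwrite("pics/f7.png",o)
for n,p in(("flacon",(.4465,.0735)),("tumbler",(.444,-.02)),("goblet",(.4415,-.1125)),("vase",(.4395,-.205))): print(n,[((proj(t,[*p,z])-[260,190])*5).round() for z in(.012,.102 if n=="flacon" else .107 if n=="tumbler" else .128 if n=="goblet" else .144)])
```

```text
flacon [array([149., 168.]), array([141., 154.])]
tumbler [array([305., 174.]), array([310., 159.])]
goblet [array([459., 180.]), array([482., 162.])]
vase [array([613., 185.]), array([659., 164.])]
```

View pics/f7.png

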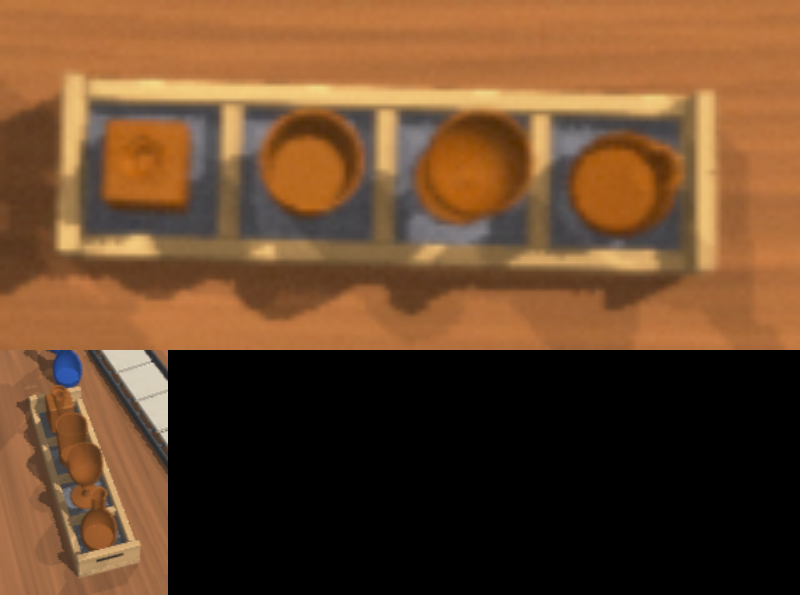

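All four stand upright near mid-cell: flacon at (147,163), tumbler at (310,162), goblet at (475,165) and vase at (615,183). That agrees with the predicted positions, so I am handing in.

```bash
python3 -c "
from bench import r
print(r.close_job())"
```

```text
the job is handed in; nothing more can be done
None
```

All four glasses stand upright near the middle of their carrier cells in reverse order (from the robot's left: flacon, tumbler, goblet, vase), and the job was handed in at about 57 s; no verdict came back.

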